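# Set the stay post of a hot-food well and hold its hinged cover at the balance point

### The job

Get the heated food well ready for propping open: with its cover still shut, take the steel stay post out of its black parking block and stand it fully home, collar down, in the socket beside the well, and let go of it. Then take the hinged front cover by its handle bar, swing it up until it stands upright at its balance point without letting it go over onto the back, and finish while still gripping the handle and holding the cover there, still. Leave everything else on the counter where it is.

Things in the scene. Friction and masses are not known exactly. Their poses are not given: they have to be found in the camera images.
- post_mid (a point): Stay post: plain steel rod 16 mm in diameter, 120 mm tall, about 0.2 kg, chamfered foot; collar 30 mm wide, 5 mm thick, its underside 35 mm above the foot; head 22 mm wide, top 12 mm. Stands loose in the parking block. This point: on its axis, 60 mm above the foot; z up the post. Grip the bare rod (40 to 108 mm above the foot), best 20 mm above this point.
- park: Parking block: black plastic, 60 x 60 mm, 20 mm high, fixed to the counter, with a bore 19 mm wide and 14 mm deep in the middle of its top, where the post stands at first (foot 6 mm above the counter). Origin at the centre of its underside.
- socket (a point): Centre of the mouth of a bore 19 mm wide, 42 mm deep, rim bevelled 2 mm, in a fixed dark steel block 60 x 60 x 55 mm high at the well's left (+y) side. Axes: x well's front to back, y along the hinge, z up. Post home: collar on the block, foot 35 mm below this point, mid point 25 mm above it. The well's 100 mm high side wall is 50 mm away towards -y.
- hinge (a point): Middle of the cover's hinge line, 105 mm above the counter, on the fixed heated well: metal housing 240 mm wide (y), 100 mm high, from 125 mm in front of this point to 145 mm behind it, rear half closed by a fixed plate. Axes: x from the well's front to its back, y along the hinge, z up.
- bar (a point): Middle of the cover's handle: black round bar 14 mm in diameter, 136 mm long, parallel to the hinge and 180 mm from it, in the cover's plane, on two 8 mm rods 60 mm either side of its middle. 43 mm free between bar and cover edge. Cover shut: the bar juts out in front of the well, 105 mm above the counter; cover upright: 285 mm above it.
- flap (a joint): Hinged front cover of the well: steel, 236 mm wide, 5 mm thick, reaching 130 mm from the hinge, about 0.45 kg with handle. Rad: 0 shut and level, 1.571 upright, 2.95 fallen over on the back. Nearly frictionless hinge, no stop on the way: let go, it falls shut before, and over to the back after, its balance point, which is upright.
- jar: Amber glass jar with steel lid, 60 mm wide, 75 mm high; not part of the job. Origin at the centre of its underside.
- bowl: Small steel bowl, 100 mm wide, 45 mm high; not part of the job. Origin at the centre of its underside.
- shaker: Steel salt shaker, 42 mm wide, 70 mm high; not part of the job. Origin at the centre of its underside.
- ramekin: White ceramic pot, 76 mm wide, 40 mm high; not part of the job. Origin at the centre of its underside.
- spoon: Steel serving spoon, 180 mm long, lying on the counter; not part of the job.
- can: Steel can, 66 mm wide, 85 mm high; not part of the job. Origin at the centre of its underside.
Things that resemble listed ones, but are neither listed nor needed, are in the scene too. What is shaped like the part that bears post_mid but turquoise is not meant.

How it is judged (in metres and radians):
On the way:
1. the post stands fully home in the socket, let go, with the cover still shut (horizontal distance between post_mid and socket below 0.006 m and z of post_mid in the frame of socket below 0.028 m and angle between post_mid's own z axis and vertical below 0.07 rad and contact force between the fingers and post below 0.1 N and value of joint flap below 0.15 rad), for 0.2 s.
At the end, for the whole second after the job is handed in: Post in the socket, not touched by the fingers: within 6 mm of the bore axis, at most 3 mm short of home, within 0.07 rad of upright. Cover held by the fingers (over 1 N), under 0.1 rad/s, within 0.08 rad of upright, not touching the post (horizontal distance between post_mid and socket below 0.006 m and z of post_mid in the frame of socket below 0.028 m and angle between post_mid's own z axis and vertical below 0.07 rad and contact force between the fingers and post below 0.1 N and value of joint flap between 1.491 and 1.651 rad and velocity of joint flap between -0.1 and 0.1 rad/s and contact force between the fingers and flap above 1 N and contact force between post and flap below 0.1 N); the arm keeps its last pose, push and grip.
It fails at once if the cover went over its balance point towards the back (more than 0.35 rad past upright) (value of joint flap above 1.92 rad).
It fails at once if a bystander on the counter was moved by more than 40 mm (distance of any of jar, bowl, shaker, ramekin, spoon, can from where it was at the start of the episode above 0.04 m).
It also fails if it takes over 58 s, if anything falls off the work surface, if the arm or the gripper's body presses on something with over 40 N, if the wrist force passes 120 N, or if a joint passes its speed limit or range.

### The arm

A 6-joint arm with a two-finger parallel gripper is mounted at the origin on the work surface. World frame = base frame: x ahead of the robot, y to its left, z up, the work surface at z = 0. Lengths are in mm, angles in rad, forces in N, time in s.
With the tool pointing down it reaches from about 300 to 875 mm from the base axis. Payload 4.2 kg.
Tool frame: the origin (TCP) lies between the finger pads; the fingertips stand 25 mm ahead of it and the grasp point (between the pads) lies 6 mm ahead of it (ctrl.tips_ahead is the distance from the TCP to the fingertips, in mm); x points along the fingers, y is the direction in which the jaws open and shut, and the axes are right-handed (so a half turn about x gives the same grasp; the last joint's range is limited). The gripper opens to 85 mm and grips with 20 to 120 N. Pads are 22 mm wide; open, the fingers measure 114 mm over their backs; the gripper's body (76 mm by 85 mm) begins 54 mm behind the grasp point. The pads swing forward as they close: fully open they stand 13 mm farther back than shut.
Start: joints at [1.102, 0.32, 1.565, -0, 1.257, -0.02], TCP at [249.486, 518.069, 256.338] pointing down, gripper open.
Joint ranges: [-3.11, 3.11], [-0.84, 2.01], [0.21, 2.61], [-1.34, 4.49], [0.05, 2.63], [-2.56, 2.56]. Speed limits (rad/s): [2.57, 2.57, 3.14, 3.14, 3.14, 3.14].

### API

Orientations are given as a unit quaternion [w, x, y, z].
In Python, from plant import ctrl gives the robot as it stands. The module is installed in compiled form; this text tells all that it offers. Calls block until the motion is done:
- ctrl.move_pose(position, orientation): joint-space move of the TCP to a pose.
- ctrl.servo_line(position, frame=None, vel=150): straight line of the TCP; frame=None keeps the orientation; vel is the mean speed in mm/s.
- ctrl.set_joints(angles): joint-space move.
- ctrl.move_gripper(opening, grasp_force=None): finger opening in mm; grasp_force is the grip in N (None keeps the last); returns when the fingers have stopped.
- ctrl.hold(seconds).
- ctrl.solve_ik(position, orientation): joint angles nearest the present ones, or None.
- ctrl.read_state(): the state.
- ctrl.get_image(name): name is "side" or "top"; returns (picture, depth): 480x640x3 uint8, red, green, blue; 480x640 float32, mm along the optical axis (not along the pixel's ray), 0 where there is no reading.
- ctrl.get_calibration(name): a dict with "K" (3x3 intrinsics, pixels), "rvec" (rotation vector, rad) and "tvec" (3), from world to camera coordinates, as OpenCV has them. Camera axes: x right, y down, z forward; pixel columns grow to the right and rows downward; lengths in mm; the calibration is good to about 2 mm. A picture is of the moment at which its call begins. get_calibration takes no time and is no camera call.
A pose or a line that the arm cannot do raises ctrl.MotionError and nothing moves.
- ctrl.close_job(): hands the job in, once; it reports no verdict.
The state is a dict: "time_s": time; "q": joint angles; "qvel": joint speeds; "joint_torque": joint torques, N m; "tcp_pos": TCP position; "ee_rot": TCP orientation; "wrist_force": force on the tool from outside, world axes, zero at the start; "moment": the same for the moment, N m; "width": finger opening in mm.
Only numpy, scipy, OpenCV 4.12 (cv2) and the standard library are available. Lean on these libraries where they do the work, as an engineer would, in place of code of your own. Each camera call takes 0.05 s, during which the arm holds its last target.

## Working session

There is one attempt and no reset: what is moved stays moved. The work goes in short steps, each a Python script; the robot and the scene stay as the last script left them, time stands still between calls to the robot, and variables do not carry over. Pictures are saved under pics/ and viewed, and the job is handed in when it is done.

```bash
mkdir -p pics; python3 - <<'E'
from plant import ctrl
import cv2,numpy as np
for n in("side","top"):
    p,d=ctrl.get_image(n); cv2.imwrite(f"pics/{n}0.png",p[:,:,::-1]); np.save(f"{n}_d.npy",d); np.save(f"{n}_p.npy",p)
    c=ctrl.get_calibration(n);print(n,c)
    R=cv2.Rodrigues(np.array(c["rvec"],float))[0];print(-R.T@np.array(c["tvec"]))
print(ctrl.read_state())
E
```

```text
side {'K': array([[435.67648221,   0.        , 317.17448818],
       [  0.        , 435.67648221, 250.1030679 ],
       [  0.        ,   0.        ,   1.        ]]), 'rvec': array([ 0.12889043, -2.83624281,  1.27987919]), 'tvec': array([ 504.76424144,   87.86786312, 1059.37667304])}
[446.14448552 777.45372423 762.4352044 ]
top {'K': array([[614.88309575,   0.        , 314.68871914],
       [  0.        , 614.88309575, 238.64627025],
       [  0.        ,   0.        ,   1.        ]]), 'rvec': array([ 2.10449466, -2.10156125,  0.24203817]), 'tvec': array([  11.77900537,  517.94981138, 1485.94310071])}
[ 171.50709609   16.87968368 1564.20524321]
{'time_s': 0.1, 'q': array([ 1.10201564e+00,  3.20229605e-01,  1.56558322e+00,  9.74236476e-06,
        1.25739644e+00, -1.99860409e-02]), 'qvel': array([ 0.00058127, -0.00060149, -0.00429885,  0.00053165,  0.00098699,
       -0.00028957]), 'joint_torque': array([ 1.73686960e-03, -4.16405225e+01, -2.34705645e+01,  9.19557124e-06,
        4.85446173e-03,  2.98661780e-05]), 'tcp_pos': array([249.29098773, 517.7086099 , 255.55519416]), 'ee_rot': array([ 0.68923654,  0.15679178,  0.68951949, -0.15789935]), 'wrist_force': array([ 0.12753271, -0.36618082,  0.40212505]), 'moment': array([ 0.01437426,  0.01457725, -0.03041513]), 'width': 85.40234292942687}
```

View pics/side0.png

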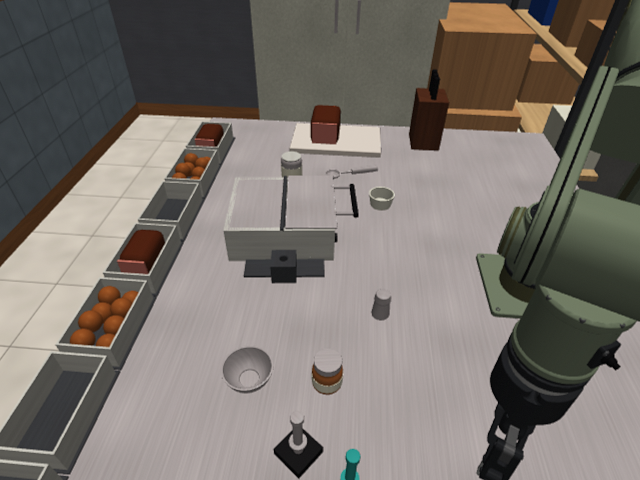

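View pics/top0.png

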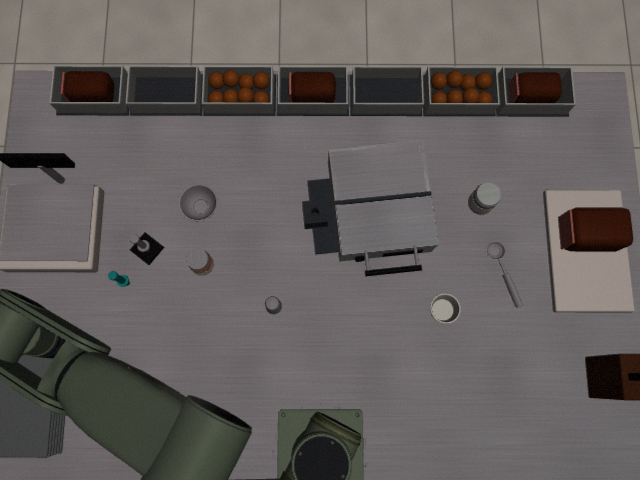

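Candidates for the post: the steel post in the black block (top 143,247; side 297,430), the turquoise lookalike (top 119,278; side 351,462) and the shaker (top 273,305). By the description I choose the steel one. Next I check it and the socket and handle in close crops.

```bash
cat > h.py <<'E'
import cv2,numpy as np
from plant import ctrl
def cal(n):
    c=ctrl.get_calibration(n);R=cv2.Rodrigues(np.array(c["rvec"],float))[0]
    return c["K"],R,np.array(c["tvec"],float).ravel()
def ray(n,u,v):
    K,R,t=cal(n); return -R.T@t, R.T@np.linalg.inv(K)@np.array([u,v,1.])
def onz(n,u,v,z):
    o,d=ray(n,u,v); return o+d*(z-o[2])/d[2]
def cross(us,ut):
    o1,d1=ray("side",*us);o2,d2=ray("top",*ut)
    s=np.linalg.lstsq(np.c_[d1,-d2],o2-o1,rcond=None)[0]
    a=o1+s[0]*d1;b=o2+s[1]*d2
    return (a+b)/2,np.linalg.norm(a-b)
def proj(n,P):
    K,R,t=cal(n);p=K@(R@np.array(P,float)+t);return p[:2]/p[2]
def px3(n,u,v,d):
    K,R,t=cal(n);z=d[int(round(v)),int(round(u))];return R.T@(np.linalg.inv(K)@np.array([u,v,1.])*z-t)
E
python3 - <<'E'
import cv2,numpy as np
s=np.load("side_p.npy")[:,:,::-1];t=np.load("top_p.npy")[:,:,::-1]
def c(im,x,y,w,h,k):return cv2.resize(im[y:y+h,x:x+w],None,fx=k,fy=k,interpolation=cv2.INTER_CUBIC)
a=np.vstack([np.hstack([c(s,260,400,100,75,4),c(t,100,220,100,75,4)]),np.hstack([c(s,235,230,100,75,4),c(t,290,170,100,75,4)])])
a=np.clip(a.astype(float)*1.4+15,0,255).astype(np.uint8)
cv2.imwrite("pics/crop1.png",a)
cv2.imwrite("pics/crop2.png",np.hstack([c(s,310,170,80,80,5),c(t,350,230,80,80,5)]))
E
```

```text
(no output)
```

View pics/crop1.png

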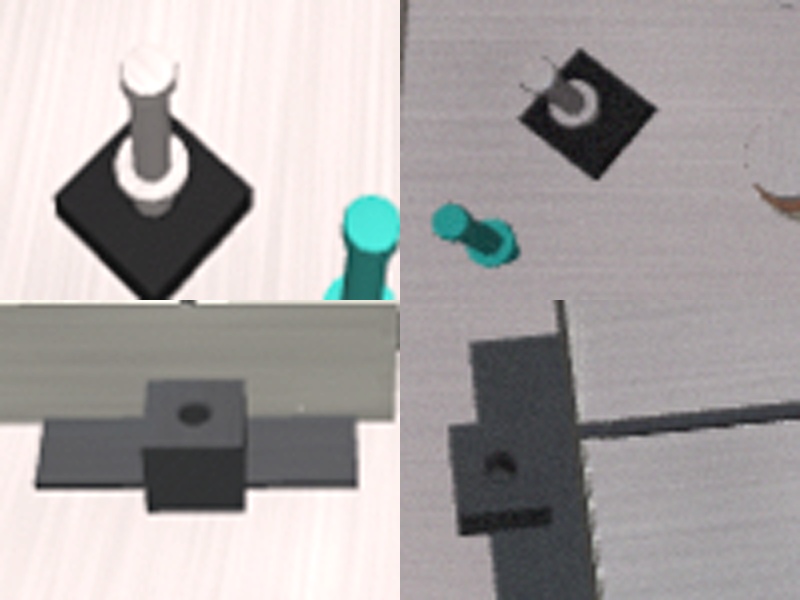

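View pics/crop2.png

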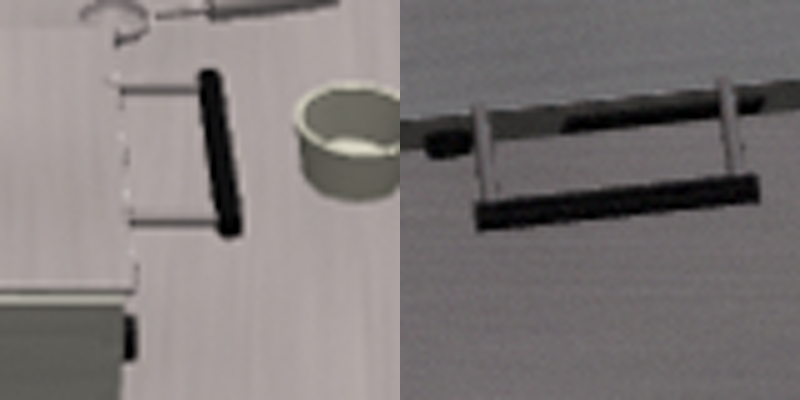

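Crop 1 shows the chosen post is steel, with its ring collar, in the black diamond block. The socket bore is at about side (284,258) and top (315,210). Crop 2 shows the bar ends at about top (365.5,273.5) and (421.5,267.5).

```bash
python3 - <<'E'
from h import *
S=np.load("side_p.npy");T=np.load("top_p.npy");sd=np.load("side_d.npy");td=np.load("top_d.npy")
np.set_printoptions(precision=1,suppress=True)
def comp(im,x,y,w,h,thr,seed=None):
    g=im[y:y+h,x:x+w].astype(int);m=((g.max(2)<thr)).astype(np.uint8)
    n,l,st,c=cv2.connectedComponentsWithStats(m)
    k=1+np.argmax(st[1:,4]) if seed is None else l[seed[1]-y,seed[0]-x]
    return (l==k).astype(np.uint8),np.array([x,y]),st[k],c[k]+[x,y]
print("head",cross((297.1,416.9),(134.9,239.4)),onz("side",297.1,416.9,126),onz("top",134.9,239.4,126))
print("collar",cross((297.6,440.4),(143.1,245.6)),onz("side",297.6,440.4,46),onz("top",143.1,245.6,46))
print("bore",cross((283.6,258.1),(314.9,210.6)),onz("side",283.6,258.1,55),onz("top",314.9,210.6,55))
for a,b in(((297.1,416.9),(134.9,239.4)),): pass
# park block: hull rect from mask top
for n,im,b in(("top",T,(125,228,45,40)),("side",S,(270,425,60,54))):
    m,o,st,c=comp(im,*b,60)
    q=cv2.findContours(m,0,2)[0];q=max(q,key=cv2.contourArea)
    W=np.array([onz(n,u,v,20)[:2] for u,v in (q[:,0]+o)],np.float32)
    print(n,"park",cv2.minAreaRect(W))
# bar
bs=[(310+208/5,170+75/5),(310+231/5,170+230/5)];bt=[(350+78/5,230+218/5),(350+358/5,230+188/5)]
for n,im,b in(("top",T,(360,263,68,16)),("side",S,(345,180,20,40))):
    m,o,st,c=comp(im,*b,50)
    p=np.argwhere(m)[:,::-1]+o
    W=np.array([onz(n,u,v,105)[:2] for u,v in p],np.float32);r=cv2.minAreaRect(W)
    print(n,"bar",st[4],W.mean(0),r,c)
# depth checks
for nm,n,u,v,d in(("bar","top",393,270.5,td),("sockblk","top",309,206,td),("sockblk","side",275,262,sd),("cover","top",385,225,td),("rear","top",380,170,td),("bar","side",353,200,sd)):
    print(nm,px3(n,u,v,d))
print([ (n,px3("top",u,v,td)) for n,u,v in(("jar",200,262),("bowl",198,203),("shaker",272,303),("ram",445,309),("spoon",497,250),("can",486,190),("turq",119,278))])
E
```

```text
head (array([500.7, 445.3, 120.6]), np.float64(0.7354488985427341)) [499.9 448.2 126. ] [499.9 443.7 126. ]
collar (array([501.8, 446.4,  43.8]), np.float64(1.5708013227658493)) [500.9 447.6  46. ] [502.1 445.7  46. ]
bore (array([589.9,  12.2,  52.9]), np.float64(5.343199694358185)) [586.8  15.5  55. ] [592.1  12.   55. ]
top park ((501.2192687988281, 443.6551513671875), (65.95305633544922, 59.734249114990234), 52.466957092285156)
side park ((500.09326171875, 451.3709411621094), (63.08573532104492, 64.01278686523438), 52.40871047973633)
top bar 326 [ 429.8 -176.2] ((429.8163146972656, -175.83596801757812), (14.083114624023438, 136.709716796875), 6.016740322113037) [393.1 270.2]
side bar 142 [ 427.3 -171.8] ((427.6923828125, -175.35903930664062), (11.569669723510742, 146.23634338378906), 6.01911735534668) [353.4 200.3]
bar [ 427.9 -175.2  110.7]
sockblk [602.9  27.1  59.6]
sockblk [605.1  31.2  55.1]
cover [ 541.3 -159.2  107.3]
rear [ 686.  -151.2   98.5]
bar [ 428.3 -164.2  110.2]
[('jar', array([454.5, 294.6,  76.3])), ('bowl', array([625.9, 319.8,   5.8])), ('shaker', array([353.9, 116. ,  74.6])), ('ram', array([ 347.6, -318.1,    6.6])), ('spoon', array([ 500.5, -459.9,    7.2])), ('can', array([ 639. , -419.1,   82.6])), ('turq', array([412.2, 486.6,  89.7]))]
```

```bash
cat >> h.py <<'E'
from scipy.spatial.transform import Rotation as Ro
def quat(xa,ya):
    xa=np.array(xa,float);xa/=np.linalg.norm(xa);ya=np.array(ya,float);ya-=xa*(xa@ya);ya/=np.linalg.norm(ya)
    return Ro.from_matrix(np.c_[xa,ya,np.cross(xa,ya)]).as_quat(scalar_first=True)
YAW=np.radians(6.0)
hx=np.array([np.cos(YAW),np.sin(YAW),0]);hy=np.array([-np.sin(YAW),np.cos(YAW),0]);hz=np.array([0,0,1.])
HINGE=np.array([608.3,-157,105.])
def barpose(th,pitch,sgn=1,back=0):
    """th flap angle; pitch: tool tilt down from radial at th=0"""
    r=-hx*np.cos(th)+hz*np.sin(th); bar=HINGE+180*r
    a=th+pitch
    tx=hx*np.cos(a)-hz*np.sin(a); ty=sgn*(hx*np.sin(a)+hz*np.cos(a))
    return bar-tx*(6+back),quat(tx,ty)
def down(j): return quat([0,0,-1],j)
E
python3 - <<'E'
from h import *
np.set_printoptions(precision=2,suppress=True)
for p in(0,10,20,30,45,60):
  for sg in(1,-1):
    o=[]
    for th in np.radians([0,15,30,45,60,75,90]):
        q=ctrl.solve_ik(*map(list,barpose(th,np.radians(p),sg))); o.append(q is not None)
    b=ctrl.solve_ik(*map(list,barpose(0,np.radians(p),sg,90)))
    print(p,sg,o,b, ctrl.solve_ik(*map(list,barpose(np.pi/2,np.radians(p),sg))))
for s in(1,-1):
  print(ctrl.solve_ik([500.5,446,92],list(down(s*hx))),ctrl.solve_ik([590,12.2,106],list(down(s*hx))))
E
```

```text
0 1 [False, False, False, True, True, True, True] None [-0.27  0.39  1.37  0.    1.38 -0.38]
0 -1 [False, False, True, True, True, False, False] None None
10 1 [False, False, True, True, True, True, True] None [-0.24  0.47  1.25 -0.06  1.58 -0.34]
10 -1 [False, True, True, True, True, False, False] None None
20 1 [False, False, True, True, True, True, True] None [-0.22  0.56  1.13 -0.11  1.78 -0.33]
20 -1 [False, True, True, True, False, False, False] None None
30 1 [False, True, True, True, True, True, True] None [-0.2   0.65  1.02 -0.16  1.97 -0.33]
30 -1 [True, True, True, True, False, False, False] None None
45 1 [False, True, True, True, True, True, True] [-0.97  0.05  2.46  1.34  0.69 -2.19] [-0.18  0.78  0.88 -0.25  2.23 -0.36]
45 -1 [True, True, True, False, False, False, False] [-0.97  0.05  2.46  1.34  0.69  0.95] None
60 1 [True, True, True, True, True, True, True] [-0.73  0.01  2.27  0.7   0.61 -1.37] [-0.16  0.9   0.78 -0.37  2.45 -0.43]
60 -1 [True, True, False, False, False, False, False] [-0.73  0.01  2.27  0.7   0.61  1.77] None
[ 0.71  0.6   1.54 -0.    1.    0.61] [ 0.    0.47  1.73 -0.    0.94 -0.1 ]
[ 0.71  0.6   1.54 -0.    1.   -2.54] None
```

```bash
python3 - <<'E'
from h import *
np.set_printoptions(precision=2,suppress=True)
for th in range(0,91,10):
    for a,b in((60,60),(60,15),(55,15)):
        print(th,(a,b),ctrl.solve_ik(*map(list,barpose(np.radians(th),np.radians(a+(b-a)*th/90),1))))
q=list(down(hx))
ctrl.move_pose([500.5,446,190],q)
for n in("side","top"):
    p,d=ctrl.get_image(n); cv2.imwrite(f"pics/{n}1.png",p[:,:,::-1])
s=ctrl.read_state();print(s["time_s"],s["tcp_pos"],s["wrist_force"])
a=cv2.imread("pics/side1.png")[280:480,200:420];b=cv2.imread("pics/top1.png")[160:360,60:280]
cv2.imwrite("pics/c3.png",cv2.resize(np.hstack([a,b]),None,fx=1.8,fy=1.8))
E
```

```text
0 (60, 60) [-0.63  0.2   2.32  1.04  0.4  -1.67]
0 (60, 15) [-0.63  0.2   2.32  1.04  0.4  -1.67]
0 (55, 15) [-0.68  0.21  2.38  1.37  0.43 -2.03]
10 (60, 60) [-0.54  0.16  2.17  0.4   0.56 -0.96]
10 (60, 15) [-0.58  0.15  2.23  0.6   0.5  -1.18]
10 (55, 15) [-0.62  0.15  2.27  0.82  0.46 -1.43]
20 (60, 60) [-0.46  0.17  2.01  0.13  0.81 -0.65]
20 (60, 15) [-0.53  0.13  2.12  0.35  0.64 -0.89]
20 (55, 15) [-0.56  0.11  2.16  0.47  0.59 -1.02]
30 (60, 60) [-0.39  0.22  1.85  0.    1.07 -0.49]
30 (60, 15) [-0.48  0.13  2.    0.2   0.8  -0.71]
30 (55, 15) [-0.5   0.12  2.03  0.27  0.74 -0.78]
40 (60, 60) [-0.33  0.3   1.68 -0.08  1.32 -0.41]
40 (60, 15) [-0.42  0.16  1.88  0.11  0.96 -0.58]
40 (55, 15) [-0.44  0.14  1.91  0.15  0.91 -0.62]
50 (60, 60) [-0.28  0.4   1.51 -0.13  1.56 -0.36]
50 (60, 15) [-0.38  0.2   1.75  0.04  1.11 -0.5 ]
50 (55, 15) [-0.39  0.19  1.77  0.07  1.07 -0.52]
60 (60, 60) [-0.24  0.51  1.33 -0.17  1.79 -0.34]
60 (60, 15) [-0.33  0.27  1.62  0.    1.26 -0.44]
60 (55, 15) [-0.34  0.25  1.63  0.01  1.23 -0.45]
70 (60, 60) [-0.21  0.63  1.15 -0.22  2.02 -0.34]
70 (60, 15) [-0.29  0.34  1.48 -0.03  1.41 -0.39]
70 (55, 15) [-0.3   0.33  1.49 -0.03  1.38 -0.4 ]
80 (60, 60) [-0.18  0.76  0.97 -0.28  2.24 -0.36]
80 (60, 15) [-0.26  0.42  1.34 -0.06  1.55 -0.36]
80 (55, 15) [-0.26  0.42  1.34 -0.06  1.53 -0.36]
90 (60, 60) [-0.16  0.9   0.78 -0.37  2.45 -0.43]
90 (60, 15) [-0.23  0.51  1.19 -0.09  1.68 -0.33]
90 (55, 15) [-0.23  0.51  1.19 -0.09  1.68 -0.33]
1.25 [499.33 446.99 190.74] [-1.29  0.61 -0.3 ]
```

View pics/c3.png

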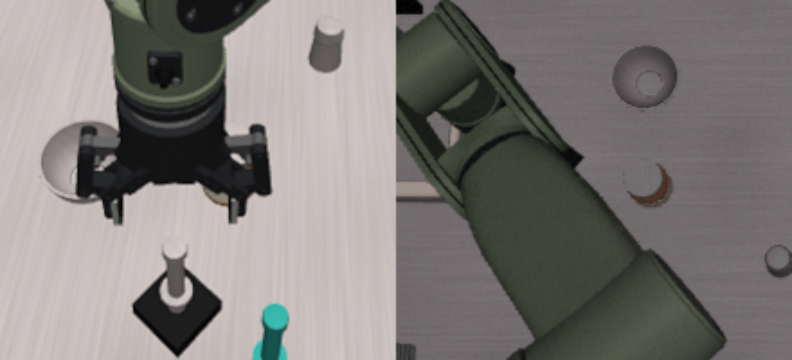

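The open jaws are centred over the steel post (fingertips at crop (118,205) and (235,205), post head at (175,248)). Descending and gripping.

```bash
python3 - <<'E'
from h import *
np.set_printoptions(precision=2,suppress=True)
ctrl.servo_line([500.5,446,92],vel=120)
print(ctrl.read_state()["wrist_force"])
ctrl.move_gripper(0,60)
s=ctrl.read_state();print(s["width"],s["tcp_pos"],s["wrist_force"])
ctrl.servo_line([500.5,446,230],vel=120)
s=ctrl.read_state();print(s["width"],s["wrist_force"],s["time_s"])
ctrl.move_pose([588,12,230],list(down(hx)))
ctrl.hold(.3)
s=ctrl.read_state();print(s["width"],s["tcp_pos"],s["ee_rot"],s["time_s"])
for n in("side","top"):
    p,d=ctrl.get_image(n); cv2.imwrite(f"pics/{n}2.png",p[:,:,::-1]);np.save(f"{n}2_d.npy",d)
a=cv2.imread("pics/side2.png")[120:320,190:410]
cv2.imwrite("pics/c4.png",cv2.resize(a,None,fx=3,fy=3,interpolation=cv2.INTER_CUBIC))
E
```

```text
[ 0.21  0.77 -0.39]
14.784077563760434 [500.5  446.04  92.24] [-1.14  0.03  2.45]
14.49542042041141 [-0.42 -0.36 -1.62] 4.1667
14.566247460713594 [588.04  12.65 229.95] [ 0.53  0.47  0.53 -0.47] 6.0917
```

View pics/c4.png

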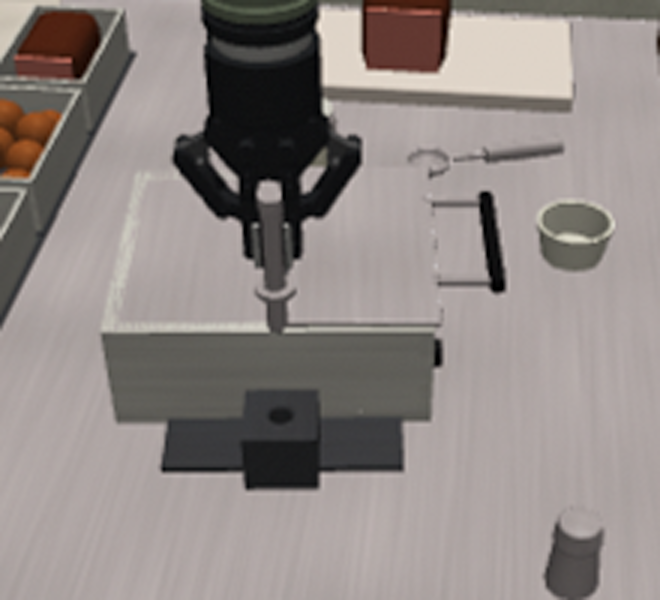

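View pics/top2.png

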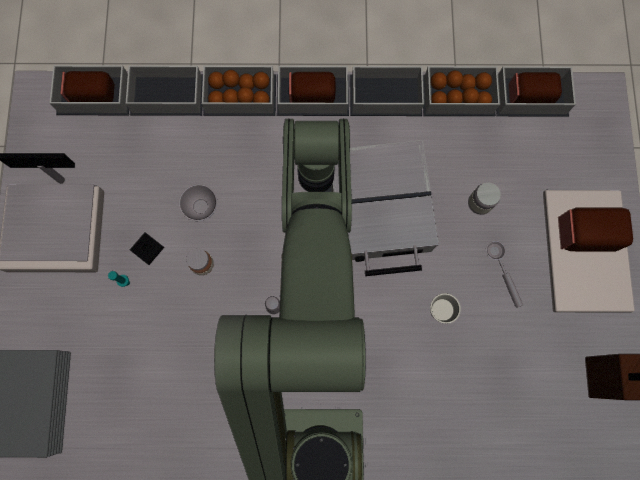

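```bash
python3 - <<'E'
from h import *
np.set_printoptions(precision=1,suppress=True)
for nm,z in(("foot",144),("collar top",184),("head",264)):
    print(nm,(proj("side",[588,12.6,z])-[190,120])*3)
im=cv2.imread("pics/side2.png")
print((proj("side",[590,12.2,55])-[190,120])*3)
cv2.imwrite("pics/c5.png",cv2.resize(im[170:270,255:315],None,fx=8,fy=8,interpolation=cv2.INTER_CUBIC)[:600*2][:800])
E
```

```text
foot [274.8 324.9]
collar top [272.4 282.4]
head [267.1 190. ]
[277.4 411.3]
```

View pics/c5.png

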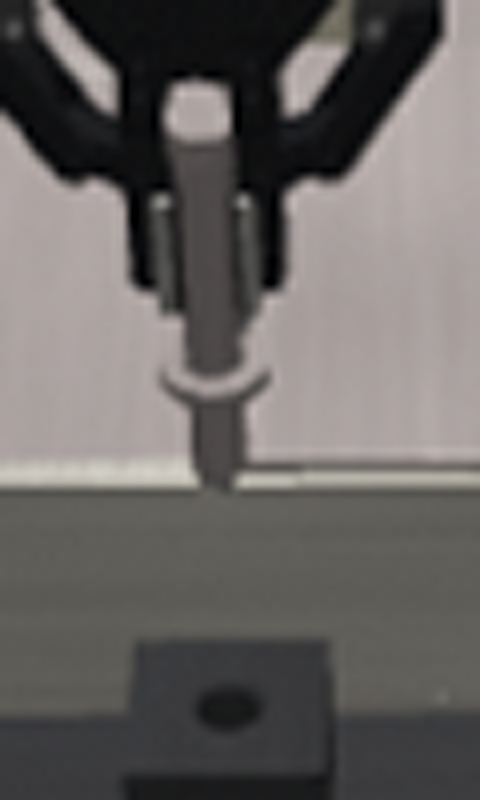

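```bash
python3 - <<'E'
from h import *
np.set_printoptions(precision=2,suppress=True)
ctrl.servo_line([589.5,12,152],vel=100); ctrl.hold(.3)
s=ctrl.read_state();print(s["tcp_pos"],s["time_s"])
x,y,_=s["tcp_pos"]
p,d=ctrl.get_image("side");cv2.imwrite("pics/side3.png",p[:,:,::-1]);np.save("s3d.npy",d)
for nm,z in(("foot",66),("collar top",106),("head",186),("bore",55)):
    print(nm,(proj("side",[x,y,z])-[255,195]+.5)*8)
im=cv2.imread("pics/side3.png")
cv2.imwrite("pics/c6.png",cv2.resize(im[195:270,255:315],None,fx=8,fy=8,interpolation=cv2.INTER_CUBIC))
E
```

```text
[589.69  12.   152.47] 7.425
foot [223.2  473.18]
collar top [217.21 370.96]
head [204.22 149.64]
bore [224.8  500.38]
```

View pics/c6.png

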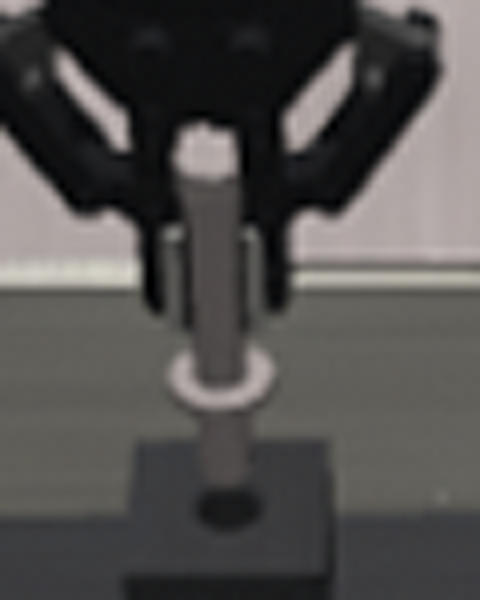

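```bash
python3 - <<'E'
from h import *
np.set_printoptions(precision=2,suppress=True)
f=lambda u,v:onz("side",255+u/8-.5,195+v/8-.5,55)
P=[f(*c) for c in((137,439),(329,439),(332,574),(124,574))]
print(np.array(P),np.mean(P,0))
# bore mask
im=cv2.imread("pics/side0.png").astype(int)
g=im[245:275,265:305].max(2);print(g[8:19,10:28])
p=cv2.imread("pics/side3.png").astype(int).min(2)[236:248,274:292];print(p)
t=cv2.imread("pics/top0.png").astype(int).max(2)[200:232,300:332];print(t)
E
```

```text
[[620.55 -13.08  55.  ]
 [561.96 -18.78  55.  ]
 [553.66  40.78  55.  ]
 [614.47  46.66  55.  ]] [587.66  13.9   55.  ]
[[61 60 59 61 60 58 60 61 59 60 58 58 58 57 57 57 57 57]
 [60 59 59 59 60 59 59 58 59 60 59 57 57 57 58 58 58 57]
 [59 59 59 60 60 57 54 51 51 49 52 51 56 58 58 58 57 56]
 [59 59 59 60 57 47 40 37 33 34 36 42 49 55 57 57 57 58]
 [60 58 59 57 49 33 25 26 26 27 25 30 42 53 58 57 57 57]
 [59 59 58 57 44 24 26 26 27 26 26 26 37 54 58 58 57 57]
 [60 58 59 58 46 25 24 25 26 26 25 27 42 56 59 58 57 56]
 [59 59 57 58 55 42 32 29 28 30 36 45 53 57 58 59 58 56]
 [60 58 58 59 60 57 51 44 45 46 54 58 57 57 58 58 57 56]
 [58 57 58 59 59 60 61 61 59 60 58 58 59 57 58 58 57 56]
 [58 58 57 59 58 59 60 60 58 59 59 57 57 59 59 58 58 57]]
[[ 91  89  84  79  63  63  73  74  76  75  65  55  75  84  88  92  91  89]
 [ 91  92  92  93  86  69  72  73  75  74  69  74  92  91  91  92  91  91]
 [ 92  92  90  96  99  74  72  72  74  72  69  83 120 111  95  91  92  92]
 [ 90  90  97 127 133  88  70  73  74  73  67  93 148 150 120  87  90  90]
 [ 91  91 118 161 152  97  70  72  75  74  67  93 150 168 151 100  90  90]
 [ 90  97 133 164 148  95  68  72  73  73  66  91 149 168 156 110  88  90]
 [ 88  96 132 164 153 115  70  67  71  69  72 110 158 166 140  88  89  89]
 [ 89  87 107 154 166 154 115 101 103 108 125 149 169 155 107  78  89  89]
 [ 88  83  80 111 147 160 163 153 154 160 171 163 146 119  78  84  89  88]
 [ 87  88  81  72  93 123 139 145 146 143 139 126  88  69  79  89  89  88]
 [ 89  91  89  84  76  67  74  86  86  80  67  67  73  86  92  91  91  90]
 [ 91  92  92  93  89  78  70  72  74  72  71  69  79  93  92  92  93  92]]
[[108 112 111 ...  41  41  42]
 [106 108  73 ...  39  38  38]
 [104 108  52 ...  36  39  37]
 ...
 [114 113 113 ...  37  37  42]
 [112 111 112 ...  39  38  39]
 [111 110 109 ...  41  37  39]]
```

```bash
python3 - <<'E'
from h import *
np.set_printoptions(precision=2,suppress=True)
for z in(145,140,136,132,128,122,116,111):
    ctrl.servo_line([589.3,12.3,z],vel=40)
    s=ctrl.read_state();print(z,s["tcp_pos"],s["wrist_force"],s["moment"],s["time_s"])
    if np.linalg.norm(s["wrist_force"]+[.4,.4,1.6])>12: print("STOP");break
p,d=ctrl.get_image("side");cv2.imwrite("pics/c7.png",cv2.resize(p[195:270,255:315,::-1],None,fx=8,fy=8,interpolation=cv2.INTER_CUBIC))
E
```

```text
145 [588.95  12.31 144.42] [-0.44  0.06 -1.77] [-0.01 -0.01  0.02] 7.8
140 [589.06  12.31 139.61] [-0.17 -0.73 -1.17] [-0.02 -0.01  0.01] 8.075
136 [589.12  12.31 135.69] [-0.01  1.01 -1.24] [-0.02 -0.02  0.02] 8.325
132 [589.1   12.28 131.67] [ 0.15  0.63 -1.99] [ 0.    0.03 -0.01] 8.575
128 [589.05  12.31 127.65] [-1.26  0.06 -1.28] [-0.   -0.02  0.05] 8.825
122 [589.06  12.31 121.62] [-0.44  0.98 -2.57] [ 0.04  0.04 -0.08] 9.125
116 [589.04  12.3  115.59] [ 0.19  0.11 -1.68] [ 0.02 -0.03 -0.03] 9.425
111 [589.08  12.28 110.64] [-0.46  1.23 -1.63] [ 0.   -0.03 -0.02] 9.7
```

View pics/c7.png

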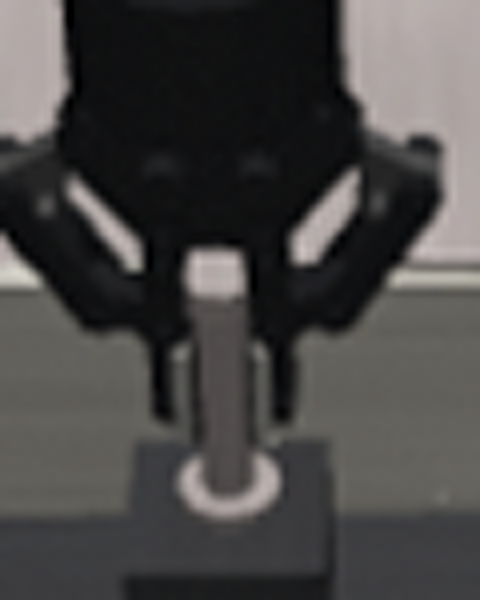

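The post is sliding in freely, with no side forces, and its collar is about 5 mm above the block (ring at crop (228,483)). Pressing it home, then releasing.

```bash
python3 - <<'E'
from h import *
np.set_printoptions(precision=2,suppress=True)
for z in(108,106.5,105.5,104.5,103.5):
    ctrl.servo_line([589.3,12.3,z],vel=30)
    s=ctrl.read_state();print(z,s["tcp_pos"],s["wrist_force"],s["time_s"])
    if s["wrist_force"][2]>10: print("contact");break
ctrl.move_gripper(40); ctrl.hold(.2)
s=ctrl.read_state();print(s["wrist_force"],s["width"])
p,d=ctrl.get_image("side");cv2.imwrite("pics/c8.png",cv2.resize(p[195:270,255:315,::-1],None,fx=8,fy=8,interpolation=cv2.INTER_CUBIC))
E
```

```text
108 [589.17  12.29 107.82] [ 0.41  1.11 -1.14] 10.0
106.5 [589.26  12.3  106.44] [ 0.4   0.44 -1.25] 10.25
105.5 [589.43  12.3  106.22] [-0.97  0.22  4.65] 10.5
104.5 [589.5   12.29 106.19] [-2.9  -0.38 10.12] 10.75
contact
[-0.33 -1.75 -0.1 ] 40.020457772045624
```

View pics/c8.png

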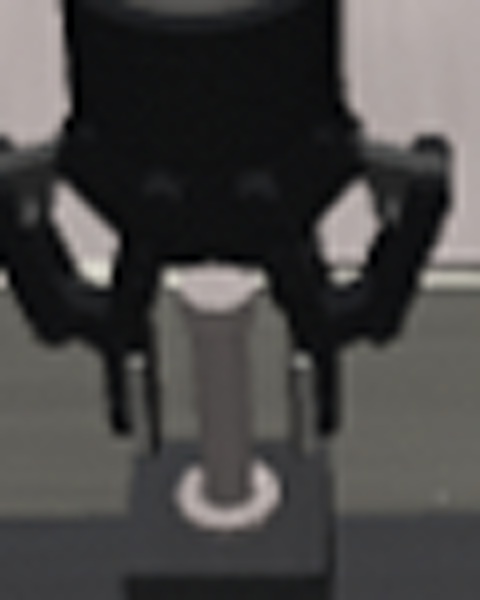

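The collar sits flat on the block at crop (228,492) and contact came at the expected height. Retreating, then moving to the bar with the hinge refined against the robot's own socket position.

```bash
sed -i 's/^HINGE=.*/HINGE=np.array([607.2,-156.7,105.])/' h.py; python3 - <<'E'
from h import *
np.set_printoptions(precision=2,suppress=True)
ctrl.servo_line([589.3,12.3,250],vel=150)
p,d=ctrl.get_image("side");cv2.imwrite("pics/side9.png",p[:,:,::-1])
a=p[170:270,230:330,::-1]
P,Q=barpose(0,np.radians(60),1,110)
print(P,ctrl.solve_ik(list(P),list(Q)))
ctrl.move_pose(list(P),list(Q)); ctrl.move_gripper(38,40)
s=ctrl.read_state();print(s["tcp_pos"],s["q"],s["time_s"],s["width"])
P,Q=barpose(0,np.radians(60),1,45)
ctrl.servo_line(list(P),vel=100)
ims=[]
for n in("side","top"):
    p,d=ctrl.get_image(n); cv2.imwrite(f"pics/{n}10.png",p[:,:,::-1])
    ims.append(p[:,:,::-1])
s,t=ims
cv2.imwrite("pics/c9.png",np.hstack([cv2.resize(x,(400,400),interpolation=cv2.INTER_CUBIC) for x in(a,s[130:270,280:420])]))
E
```

```text
[ 370.5  -181.58  205.46] [-0.76 -0.03  2.25  0.66  0.67 -1.33]
[ 371.48 -181.49  205.64] [-0.76 -0.03  2.25  0.66  0.67 -1.33] 13.8833 37.861792603211036
```

View pics/c9.png

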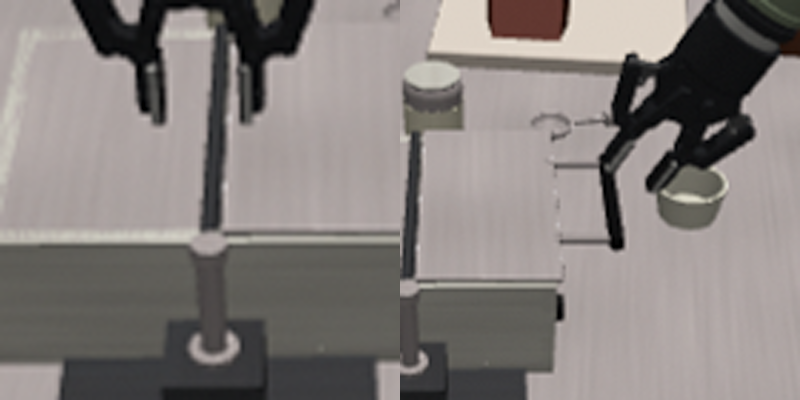

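View pics/top10.png

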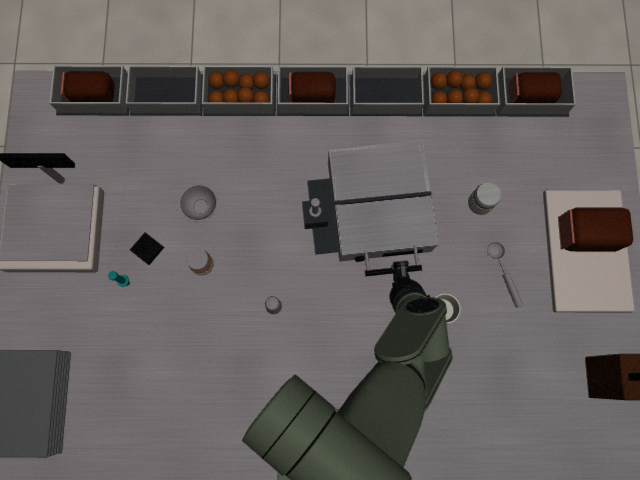

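The post stands home (top view 315,207). The jaws straddle the bar's plane between the handle rods (top 402,266), with the cover shut. Moving onto the bar and closing.

```bash
python3 - <<'E'
from h import *
np.set_printoptions(precision=2,suppress=True)
print(proj("top",ctrl.read_state()["tcp_pos"]))
for b in(20,0):
    P,Q=barpose(0,np.radians(60),1,b); ctrl.servo_line(list(P),vel=80)
    s=ctrl.read_state();print(P,s["tcp_pos"],s["wrist_force"])
ctrl.move_gripper(0,40)
s=ctrl.read_state();print(s["width"],s["tcp_pos"],s["wrist_force"],s["moment"],s["time_s"])
ims=[]
for n in("side","top"):
    p,d=ctrl.get_image(n);ims.append(p[:,:,::-1])
s,t=ims
cv2.imwrite("pics/c11.png",np.hstack([cv2.resize(x,(400,400),interpolation=cv2.INTER_CUBIC) for x in(s[150:250,300:400],t[220:320,350:450])]))
E
```

```text
[396.79 278.19]
[ 415.26 -176.87  127.52] [ 415.23 -176.9   127.69] [ 0.12 -1.69  0.58]
[ 425.2  -175.83  110.2 ] [ 425.16 -175.84  110.48] [ 0.79 -1.06  0.51]
12.761747596557312 [ 425.62 -176.    111.09] [-0.93  1.98  6.16] [ 0.17 -0.06  0.09] 15.9917
```

View pics/c11.png

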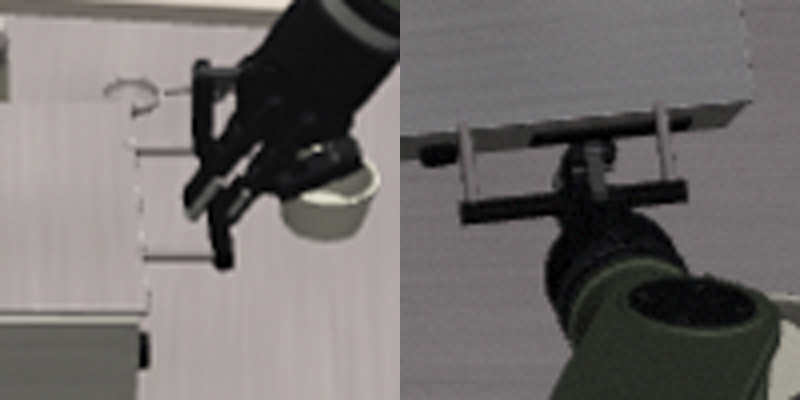

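Both pads are on the bar near its middle, and the width of 12.8 mm reads about 1.3 mm low, as it did on the post. Swinging up in small arc steps while watching forces.

```bash
python3 - <<'E'
from h import *
np.set_printoptions(precision=2,suppress=True)
for th in range(4,61,4):
    P,Q=barpose(np.radians(th),np.radians(60-45*th/90),1)
    ctrl.servo_line(list(P),list(Q),vel=40)
    s=ctrl.read_state();f=s["wrist_force"];print(th,s["tcp_pos"]-P,f,round(s["width"],1),s["time_s"])
    if np.linalg.norm(f)>35:print("STOP");break
p,d=ctrl.get_image("side");cv2.imwrite("pics/s12.png",p[:,:,::-1])
E
```

```text
4 [ 0.29 -0.15  0.06] [ 5.15  1.36 -3.45] 12.3 16.5583
8 [ 0.11 -0.16 -0.24] [ 5.54 -0.7  -3.13] 13.0 17.025
12 [-0.11 -0.15 -0.38] [ 2.62 -0.26 -3.07] 12.7 17.4917
16 [-0.34 -0.14 -0.41] [ 0.97 -3.49 -2.67] 12.9 17.9583
20 [-0.58 -0.14 -0.39] [-1.98 -5.09 -1.55] 12.7 18.425
24 [-0.87 -0.12 -0.49] [-2.63 -4.47 -1.61] 12.3 18.8917
28 [-1.22 -0.15 -0.57] [-3.64 -5.39 -0.39] 12.3 19.3583
32 [-1.61 -0.16 -0.61] [-5.49 -5.92  0.7 ] 12.7 19.825
36 [-2.   -0.21 -0.61] [-6.46 -5.46  1.55] 12.6 20.2917
40 [-2.41 -0.23 -0.53] [-7.38 -6.04  2.7 ] 12.3 20.7583
44 [-2.77 -0.27 -0.34] [-8.23 -4.79  4.71] 12.8 21.225
48 [-3.07 -0.29 -0.06] [-10.71  -4.34   5.95] 12.5 21.6917
52 [-3.28 -0.31  0.32] [-11.02  -4.81   7.45] 12.4 22.1583
56 [-2.45 -0.14  1.14] [-8.26 -3.08  9.73] 12.4 22.625
60 [-2.94 -0.19  1.16] [-9.37 -3.43  9.96] 12.5 23.0917
```

View pics/s12.png

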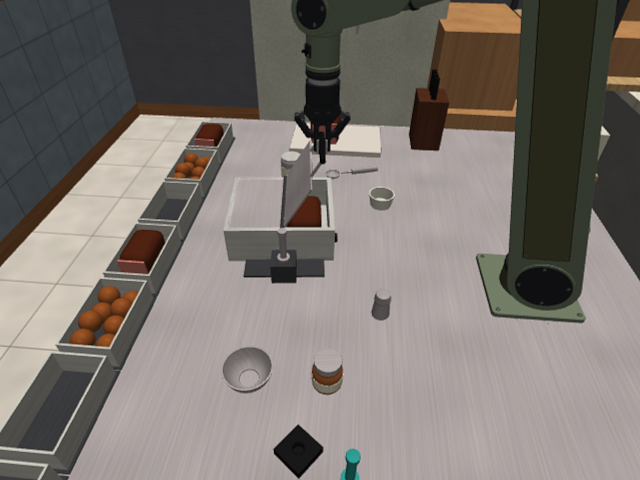

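The cover is up about 60°, still gripped (323,150), with the post undisturbed at (283,245). Continuing to upright more slowly.

```bash
python3 - <<'E'
from h import *
np.set_printoptions(precision=2,suppress=True)
for th in list(range(63,88,3))+[88.5,90]:
    P,Q=barpose(np.radians(th),np.radians(60-45*th/90),1)
    ctrl.servo_line(list(P),list(Q),vel=30)
    s=ctrl.read_state();f=s["wrist_force"];print(th,s["tcp_pos"]-P,f,round(s["width"],1),s["time_s"])
    if np.linalg.norm(f)>40:print("STOP");break
ctrl.hold(.5)
s=ctrl.read_state();R=Ro.from_quat(s["ee_rot"],scalar_first=True).as_matrix()
g=s["tcp_pos"]+6*R[:,0];r=g-HINGE;print("grasp pt rel",r@hx,r@hy,r@hz,"ang",np.pi-np.arctan2(r@hz,r@hx),np.hypot(r@hx,r@hz))
ims=[]
for n in("side","top"):
    p,d=ctrl.get_image(n);cv2.imwrite(f"pics/{n}13.png",p[:,:,::-1]);np.save(f"{n}13d.npy",d);ims.append(p[:,:,::-1])
s,t=ims
cv2.imwrite("pics/c13.png",np.hstack([cv2.resize(x,(400,500),interpolation=cv2.INTER_CUBIC) for x in(s[110:290,210:354],t[120:300,300:444])]))
E
```

```text
63 [-2.37 -0.11  1.4 ] [-7.34 -2.53  9.87] 12.5 23.6083
66 [-1.76 -0.04  1.61] [-6.45 -2.11  9.22] 12.1 24.075
69 [-2.12 -0.06  1.59] [-6.46 -2.35  9.68] 12.3 24.5417
72 [-1.58  0.02  1.71] [-5.54 -1.66  8.92] 12.7 25.0083
75 [-1.05  0.1   1.7 ] [-3.29 -1.9   8.24] 12.7 25.475
78 [-1.43  0.08  1.74] [-4.01 -1.8   9.06] 12.6 25.9417
81 [-0.9   0.19  1.73] [-2.74 -1.07  7.84] 12.5 26.4083
84 [-0.45  0.24  1.59] [-3.19 -0.95  8.38] 12.5 26.875
87 [-0.85  0.2   1.7 ] [-2.64 -1.18  8.26] 12.6 27.3417
88.5 [0.02 0.32 1.46] [-1.43 -1.63  8.17] 12.5 27.65
90 [0.13 0.33 1.48] [-1.09 -1.29  9.18] 12.5 27.9583
grasp pt rel -0.008251334118373256 0.3345104530521402 181.49052564346323 ang 1.5707508625257098 181.49052583103366
```

View pics/c13.png

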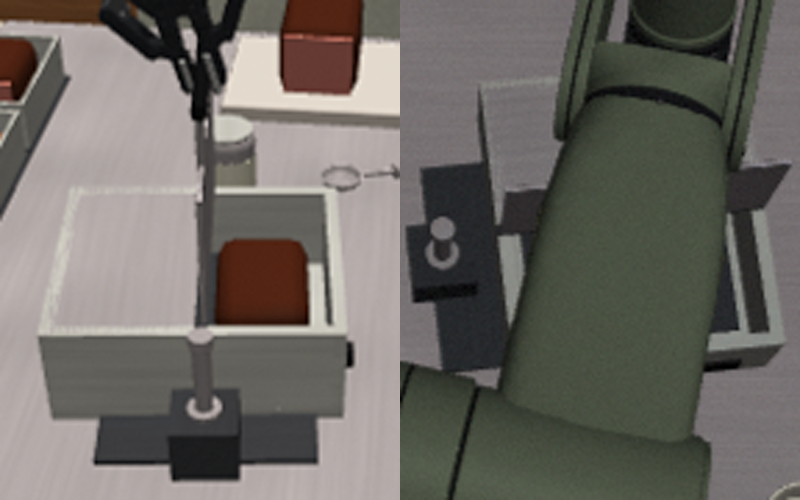

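```bash
python3 - <<'E'
from h import *
np.set_printoptions(precision=1,suppress=True)
A=HINGE+118*hy
for a in(1.491,1.571,1.651):
    e=A+130*(-hx*np.cos(a)+hz*np.sin(a)); b=HINGE+68*hy+180*(-hx*np.cos(a)+hz*np.sin(a))
    print(a,"edge top",proj("side",e),"bar end",proj("side",b),"base",proj("side",A))
p=cv2.imread("pics/side13.png")
cv2.imwrite("pics/c14.png",cv2.resize(p[125:245,250:330],None,fx=5,fy=5,interpolation=cv2.INTER_CUBIC))
s=ctrl.read_state();print(s["wrist_force"],s["qvel"],s["width"],s["time_s"])
E
```

```text
1.491 edge top [284.8 181.7] bar end [286.6 150.5] base [282.7 227.4]
1.571 edge top [280.1 181.5] bar end [280.1 150.2] base [282.7 227.4]
1.651 edge top [275.5 181.7] bar end [273.7 150.5] base [282.7 227.4]
[-0.3 -0.9  8. ] [ 0. -0. -0. -0.  0.  0.] 12.389895788222407 28.5583
```

View pics/c14.png

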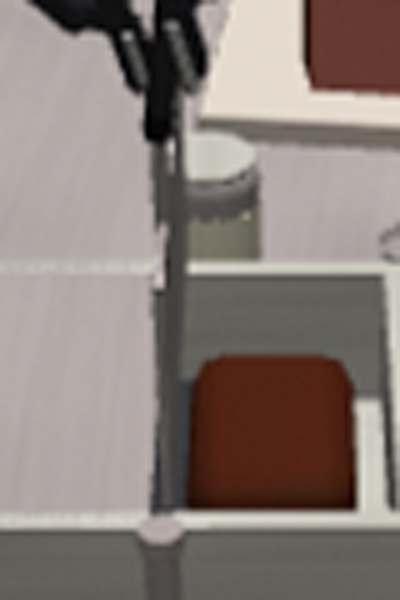

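The bar end is at (281,152) against (280.1,150.2) predicted for exactly upright, so the cover is within about 0.015 rad and still. Handing in.

```bash
python3 - <<'E'
from plant import ctrl
print(ctrl.close_job())
E
```

```text
the job is handed in; nothing more can be done
None
```

I took the steel post from the black parking block, pressed it home in the socket and let it go with the cover shut. Then I swung the cover up by its bar and handed the job in at about 28.6 s of the 58 s allowed, still gripping the bar; no verdict was reported.

**Post:** the collar met the block at the expected height, with a 10 N push. The last picture still showed it standing upright with its collar on the block.

**Cover:** the arm's own position put it at 1.571 rad. The bar end in the side picture was about 1 px off the upright prediction, or roughly 0.015 rad. The arm was still, the fingers were closed on the bar at 12.4 mm, and the wrist force was steady at about 8 N.

**Bystanders:** none looked moved in the pictures I took along the way. I did not measure their final positions.

**Disagreement:** the two cameras differed by up to about 5 mm on the bore. I settled it by comparing the held post with the bore in the side view, and the post went in with no sideways force beyond the sensor's noise.

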